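Clear the vial heating block

ROBOT

A 7-joint arm with a two-finger parallel gripper is mounted at the origin on the work surface. World frame = base frame: x ahead of the robot, y to its left, z up, the work surface at z = 0. Lengths are in m, angles in rad, forces in N, time in s.
With the tool pointing down it reaches from about 0.4 to 0.875 m from the base axis. Payload 4.4 kg.
Tool frame: the origin (TCP) lies midway between the tips of the shut fingers; the grasp point (between the pads) lies robot.tcp_to_grasp behind it (robot.tcp_to_grasp is the distance from the TCP to the grasp point, in m); z points along the fingers, y is the line along which they close (so a half turn about z gives the same grasp; the last joint's range is limited). The gripper opens to 85 mm and grips with 20 to 120 N. Pads are 22 mm wide; open, the fingers measure 114 mm over their backs; the gripper's body (76 mm by 85 mm) begins 54 mm behind the grasp point. The pads swing forward as they close: fully open they stand 13 mm farther back than shut.
Start: joints at [-1.358, 0.628, 0.038, 1.517, -0.027, 0.996, -0.02], TCP at [0.179, 0.625, 0.231] pointing down, gripper open.
Joint ranges: [-3.06, 3.06], [-0.37, 2.12], [-1.25, 1.32], [0.18, 2.47], [-1.1, 4.24], [0.23, 1.98], [-2.94, 2.94]. Speed limits (rad/s): [2.57, 2.57, 3.14, 3.14, 3.14, 3.14, 3.14].

INTERFACE

Orientations are given as a unit quaternion [w, x, y, z].
In Python, from bench import robot, sensors, vision, search_frame, masks_of, tip_of gives the robot as it stands. Calls block until the motion is done:
- robot.goto(position, orientation): joint-space move of the TCP to a pose.
- robot.servo_line(position, vel=0.15, rot=None): straight line of the TCP; rot=None keeps the orientation; vel is the mean speed in m/s.
- robot.move_j(angles): joint-space move.
- robot.grip(opening, newtons=None): opening from 0.0 (shut) to 1.0 (fully open); newtons is the grip in N (None keeps the last); returns when the fingers have stopped.
- robot.dwell(seconds).
- robot.solve_ik(position, orientation): joint angles nearest the present ones, or None.
- sensors.state(): the state.
- vision.camera(name): name is "scene" or "top" or "wrist"; returns the picture (384x512x3 uint8, red, green, blue); there is no depth.
- vision.get_calibration(name): a dict with "fx", "fy", "cx", "cy" (pixels), "view" (4x4, takes a point from world to camera coordinates). Camera axes: x right, y down, z forward; pixel columns grow to the right and rows downward; lengths in m; the calibration is good to about 2 mm. The wrist camera is an equidistant fisheye: a pixel r from the principal point sees the ray r / f radians off the axis. A picture is of the moment at which its call begins: read the wrist's pose just before it. get_calibration takes no time and is no camera call; for the wrist camera it gives the pose at the moment of the call.
A pose or a line that the arm cannot do raises robot.PlanningError and nothing moves.
- robot.hand_in(): hands the job in; it is judged then, once.
Trained networks look in the newest picture that a camera, given by its name, has taken for a name from the list of things; names that differ only in an ending like _2 or _b are one class to them, and where a whole thing is asked for, a point or a joint stands for the part that bears it (a point fixed in the world has none). Each returns a list of dicts, best first, with "p" (0 to 1); they miss things now and then, are a little off and sometimes report something else, mostly with a low value. They report only what shows in the picture. A call takes as long as a camera call.
- search_frame(name, camera): "position" ([column, row] in pixels, amid what is visible of it).
- masks_of(name, camera): "region" (384x512 bool, what is visible of it) and "position" ([column, row] in pixels, amid what is visible of it).
- tip_of(name, camera): "position" ([column, row] in pixels: a listed point, or the origin of a listed thing).
The state is a dict: "t": time; "qpos": joint angles; "dq": joint speeds; "effort": joint torques, N m; "eef_pos": TCP position; "ee_rot": TCP orientation; "wrist_force": force on the tool from outside, world axes, zero at the start; "wrist_torque": the same for the moment, N m; "finger_gap": opening from 0.0 (shut) to 1.0 (fully open); "gripper_force": force on a finger pad.
Only numpy, scipy, OpenCV 4.12 (cv2) and the standard library are available. Lean on these libraries where they do the work, as an engineer would, in place of code of your own. Each camera call takes 0.05 s, during which the arm holds its last target. There are 200 camera calls.

TASK

The plastic sleeves sit flush in the wells of the heating block: push every one of them up from below with the C-shaped push-out tool, whose pin goes through the hole under each well, and put them all away in the top drawer of the small drawer unit. Finish with the drawer shut fully and the push-out tool standing back on the middle of its rubber mat, and leave the other things on the bench where they are.

Things in the scene. Friction and masses are not known exactly. Their poses are not given: they have to be found in the camera images.
- block: Aluminium vial heating block, fixed, on a cooling stand: 60 mm (x) by 264 mm (y) by 30 mm, underside 58 mm and top 88 mm above the bench. An 8 mm end plate at either end stands on the bench (70 mm in x, foot 90 mm by 26 mm outward); between them the space below is open, front and back. Origin on the bench under the block's centre; -x is its front, towards the robot, y along the row of wells.
- well_row (a point): Mouth of the middle well, at the level of the block's top; axes as the block's. The five wells lie along y at -96, -48, 0, 48, 96 mm: 29 mm wide, 25 mm deep, on a ledge 5 mm thick with a round 18 mm push-out hole through it. A spring ball in each well's far wall grips the sleeve (2 to 8 N to move it); once it is up 15 to 18 mm the ball snaps out under it, and it rests there about 13 mm proud.
- sleeve1: White plastic reducing sleeve, a plain round cup: outside diameter 28 mm, height 25 mm, 30 g, 17 mm blind bore open at its top, closed flat bottom. Origin at the centre of its underside, z up through the bore. It starts down in one of the block's five wells, its top flush with the block's top. Absent in some starts (no pose then).
- sleeve2: White plastic reducing sleeve, a plain round cup: outside diameter 28 mm, height 25 mm, 30 g, 17 mm blind bore open at its top, closed flat bottom. Origin at the centre of its underside, z up through the bore. It starts down in one of the block's five wells, its top flush with the block's top. Absent in some starts (no pose then).
- sleeve3: White plastic reducing sleeve, a plain round cup: outside diameter 28 mm, height 25 mm, 30 g, 17 mm blind bore open at its top, closed flat bottom. Origin at the centre of its underside, z up through the bore. It starts down in one of the block's five wells, its top flush with the block's top. Absent in some starts (no pose then).
- sleeve4: White plastic reducing sleeve, a plain round cup: outside diameter 28 mm, height 25 mm, 30 g, 17 mm blind bore open at its top, closed flat bottom. Origin at the centre of its underside, z up through the bore. It starts down in one of the block's five wells, its top flush with the block's top. Absent in some starts (no pose then).
- sleeve5: White plastic reducing sleeve, a plain round cup: outside diameter 28 mm, height 25 mm, 30 g, 17 mm blind bore open at its top, closed flat bottom. Origin at the centre of its underside, z up through the bore. It starts down in one of the block's five wells, its top flush with the block's top. Absent in some starts (no pose then).
- pusher: C-shaped metal push-out tool, 0.35 to 0.65 kg, standing on its heavy foot. Origin at the underside of the foot, below pin and handle; z up. Foot 8 mm thick, x from -77 to +20 mm, 62 mm wide in y; column x from -75 to -61 mm, 26 mm wide; top arm x from -75 to +12 mm, z from 104 to 114 mm, 26 mm wide. The mouth of the C, between pin and arm, is open to +x and to both sides.
- pusher_foot (a point): Centre of the underside of the push-out tool's foot plate (28.5 mm along -x from the tool's origin).
- pusher_pin (a point): Tip of the push-out tool's upright pin, 38 mm above the foot's underside; the pin is 10 mm thick and stands 30 mm out of the foot plate.
- pusher_handle (a point): Middle of the push-out tool's handle: a black square bar 20 by 20 mm (sides along the tool's x and y), 50 mm long, from 114 to 164 mm above the foot's underside, straight above the pin.
- mat: Grey rubber mat lying on the bench, fixed, 160 mm (x) by 110 mm (y), 3 mm thick, on which the push-out tool stands. Origin at the centre of its underside.
- cabinet_drawer0 (a joint): Upper drawer of the small bench-top drawer unit: opening in m, 0 shut, 0.165 fully open; it starts shut or a little open. It slides with about 1 N of friction and stays where it is left.
- cabinet_drawer0_handle (a point): Middle of the upper drawer's handle, a level steel bar 11 mm thick and 120 mm long, 35 mm in front of the drawer's front face. x points into the drawer unit (the drawer opens along -x), y along the bar. The front face is 254 mm wide and reaches from 34 mm below to 26 mm above this point; the unit's top is 38 mm above this point.
- drawer_floor (a point): Centre of the upper drawer's inner floor (moves with the drawer), 153 mm behind and 27 mm below the handle point; axes as the handle's. The floor is 195 mm (x) by 218 mm (y), walls 43 mm high above it. With the drawer open by q, the floor from x = -97 mm to x = q - 103 mm is open to above; the unit's top board covers the rest, from 53 to 65 mm above the floor.
- beaker: Glass beaker, 68 mm wide, 90 mm high, origin at its underside. Not part of the job.
- amber_bottle: Brown screw-cap jar, 64 mm wide, 130 mm high, origin at its underside. Not part of the job.
- small_jar: White screw-cap jar, 44 mm wide, 55 mm high, origin at its underside. Not part of the job.
- driver: Screwdriver lying on the bench, 170 mm long, 26 mm thick. Not part of the job.
- notebook: Paper notebook, 150 by 210 by 14 mm, lying on the bench. Not part of the job.

How it is judged:
On the way, in this order (a step that is already met when the one before it is completed fails the run):
1. every sleeve has been pushed up at least 8 mm in its well or is already out of it (distance of each of sleeve1, sleeve2, sleeve3, sleeve4, sleeve5 from where it was at the start of the episode above 0.008 m), for 0.2 s.
2. every sleeve is inside the upper drawer (x of sleeve1 in the frame of drawer_floor between -0.1 and 0.1 m and y of sleeve1 in the frame of drawer_floor between -0.112 and 0.112 m and z of sleeve1 in the frame of drawer_floor between -0.006 and 0.03 m and x of sleeve2 in the frame of drawer_floor between -0.1 and 0.1 m and y of sleeve2 in the frame of drawer_floor between -0.112 and 0.112 m and z of sleeve2 in the frame of drawer_floor between -0.006 and 0.03 m and x of sleeve3 in the frame of drawer_floor between -0.1 and 0.1 m and y of sleeve3 in the frame of drawer_floor between -0.112 and 0.112 m and z of sleeve3 in the frame of drawer_floor between -0.006 and 0.03 m and x of sleeve4 in the frame of drawer_floor between -0.1 and 0.1 m and y of sleeve4 in the frame of drawer_floor between -0.112 and 0.112 m and z of sleeve4 in the frame of drawer_floor between -0.006 and 0.03 m and x of sleeve5 in the frame of drawer_floor between -0.1 and 0.1 m and y of sleeve5 in the frame of drawer_floor between -0.112 and 0.112 m and z of sleeve5 in the frame of drawer_floor between -0.006 and 0.03 m), for 0.2 s.
At the end, for the whole second after the job is handed in: Every sleeve that is present lies at rest inside the upper drawer (on its floor: no more than 30 mm above it), the drawer is shut to within 6 mm, and the push-out tool stands upright (within 0.1 rad) at rest on the rubber mat, the centre of its foot within 35 mm of the mat's centre (all of step 2 and linear speed of each of sleeve1, sleeve2, sleeve3, sleeve4, sleeve5, pusher below 0.02 m/s and value of joint cabinet_drawer0 below 0.006 m and horizontal distance between pusher_foot and mat below 0.035 m and height (world z) of pusher below 0.008 m and angle between pusher's own z axis and vertical below 0.1 rad); the robot touches nothing.
It fails at once if the beaker is shifted by more than 40 mm (distance of beaker from where it was at the start of the episode above 0.04 m).
It fails at once if the amber bottle is shifted by more than 40 mm (distance of amber_bottle from where it was at the start of the episode above 0.04 m).
It fails at once if the small jar is shifted by more than 40 mm (distance of small_jar from where it was at the start of the episode above 0.04 m).
It fails at once if the driver is shifted by more than 40 mm (distance of driver from where it was at the start of the episode above 0.04 m).
It fails at once if the notebook is shifted by more than 40 mm (distance of notebook from where it was at the start of the episode above 0.04 m).
Of sleeve1, sleeve2, sleeve3, sleeve4, sleeve5 only 3 to 4 are there at a start; the rules pass over those that are not, and their reading is None.
At some moment in a run one of pusher may be knocked a few centimetres aside while the robot is not near it.
Once in a run the grip may slacken for a moment while it holds something.
It also fails if it takes over 210 s, if anything falls off the work surface, if the arm or the gripper's body presses on something with over 40 N, if the wrist force passes 120 N, or if a joint passes its speed limit or range.

## Working session

There is one attempt and no reset: what is moved stays moved. The work goes in short steps, each a Python script; the robot and the scene stay as the last script left them, time stands still between calls to the robot, and variables do not carry over. Pictures are saved under pics/ and viewed, at most 20 in all, crops included, and the job is handed in when it is done.

```bash
ls; mkdir -p pics; python3 - <<'E'
from bench import robot,sensors,vision,search_frame,masks_of,tip_of
import cv2,numpy as np
s=sensors.state();print(s['t'],s['eef_pos'],s['ee_rot'],s['finger_gap'],robot.tcp_to_grasp)
for c in ['scene','top']:
    im=vision.camera(c);cv2.imwrite(f'pics/{c}0.png',im[:,:,::-1])
    k=vision.get_calibration(c);print(c,k['fx'],k['cx'],k['cy'],np.round(np.array(k['view']),3).tolist())
    for n in ['block','well_row','sleeve1','pusher','pusher_foot','pusher_pin','pusher_handle','mat','cabinet_drawer0_handle','drawer_floor','beaker','amber_bottle','small_jar','driver','notebook']:
        print(n,[(np.round(d['position']).tolist(),round(d['p'],2)) for d in tip_of(n,c)[:5]])
E
```

```text
bench.py
pics
0.0 [0.1787055  0.62428973 0.23039307] [-1.14446106e-04  1.38968674e-01  9.90296327e-01 -9.37861176e-04] 1.0000791053597589 0.0187
scene 414.446948984207 254.11007957812464 193.14570996629996 [[-0.338, 0.941, 0.017, 0.227], [0.552, 0.213, -0.806, -0.21], [-0.762, -0.263, -0.591, 1.795], [0.0, 0.0, 0.0, 1.0]]
block [([296.0, 236.0], 0.92)]
well_row [([301.0, 211.0], 0.84)]
sleeve1 [([284.0, 215.0], 0.6), ([298.0, 215.0], 0.4), ([298.0, 210.0], 0.4), ([318.0, 220.0], 0.38)]
pusher [([382.0, 246.0], 0.65)]
pusher_foot []
pusher_pin [([298.0, 219.0], 0.67), ([385.0, 234.0], 0.62)]
pusher_handle []
mat [([270.0, 211.0], 0.19)]
cabinet_drawer0_handle [([204.0, 183.0], 0.9), ([318.0, 221.0], 0.46)]
drawer_floor []
beaker [([243.0, 250.0], 0.65)]
amber_bottle [([396.0, 280.0], 0.69), ([283.0, 214.0], 0.57), ([165.0, 166.0], 0.54)]
small_jar [([365.0, 275.0], 0.55), ([383.0, 233.0], 0.47)]
driver [([240.0, 180.0], 0.71), ([203.0, 186.0], 0.55)]
notebook [([165.0, 168.0], 0.56)]
top 459.5374696911718 252.85383217105763 190.16687632317237 [[0.0, -1.0, -0.004, -0.032], [-0.981, 0.001, -0.193, 0.562], [0.193, 0.004, -0.981, 1.298], [0.0, 0.0, 0.0, 1.0]]
block [([206.0, 192.0], 0.66), ([205.0, 190.0], 0.27)]
well_row [([202.0, 190.0], 0.87)]
sleeve1 [([235.0, 191.0], 0.6), ([189.0, 191.0], 0.52), ([218.0, 191.0], 0.47), ([205.0, 189.0], 0.43)]
pusher [([119.0, 204.0], 0.96), ([206.0, 191.0], 0.43)]
pusher_foot [([120.0, 216.0], 0.71)]
pusher_pin [([117.0, 206.0], 0.78)]
pusher_handle [([103.0, 200.0], 0.7)]
mat [([116.0, 212.0], 0.71)]
cabinet_drawer0_handle [([313.0, 186.0], 0.85), ([397.0, 253.0], 0.53)]
drawer_floor [([251.0, 150.0], 0.69)]
beaker [([255.0, 148.0], 0.97), ([296.0, 261.0], 0.59), ([220.0, 190.0], 0.46), ([134.0, 159.0], 0.36)]
amber_bottle [([104.0, 162.0], 0.6), ([206.0, 194.0], 0.59)]
small_jar [([134.0, 158.0], 0.68)]
driver [([297.0, 263.0], 0.72)]
notebook [([399.0, 251.0], 0.76)]
```

View pics/top0.png

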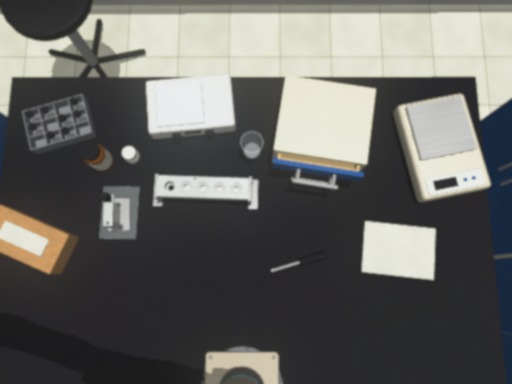

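View pics/scene0.png

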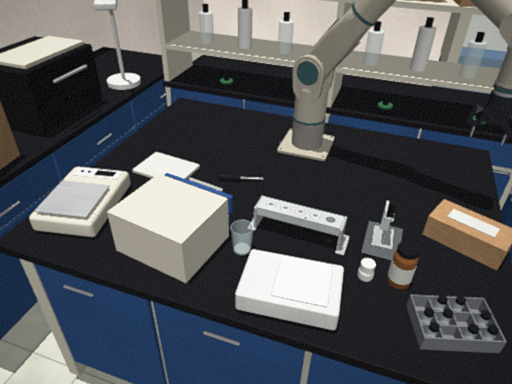

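The top view shows the block with five wells (cols 170–238, row 188), the leftmost one dark and probably empty. The tool stands on its mat at (117,208), mouth towards +x, and the drawer handle is at (313,184). The scene view agrees: the small jar and bottle are behind the tool, and the beaker is between the block and the drawer unit.

```bash
cat > h.py <<'E'
from bench import robot,sensors,vision,search_frame,masks_of,tip_of
import cv2,numpy as np
from scipy.spatial.transform import Rotation as R
def ray(cam,px,k=None):
    k=k or vision.get_calibration(cam);V=np.array(k['view'])
    u=np.array([(px[0]-k['cx'])/k['fx'],(px[1]-k['cy'])/k['fy']])
    if cam=='wrist':
        th=np.hypot(*u);d=np.r_[u/th*np.sin(th) if th>1e-9 else u,np.cos(th)]
    else: d=np.r_[u,1]
    o=-V[:3,:3].T@V[:3,3];d=V[:3,:3].T@d
    return o,d
def at_z(cam,px,z,k=None):
    o,d=ray(cam,px,k);return o+d*(z-o[2])/d[2]
def proj(cam,p,k=None):
    k=k or vision.get_calibration(cam);V=np.array(k['view']);c=V[:3,:3]@np.asarray(p,float)+V[:3,3]
    if cam=='wrist':
        r=np.hypot(c[0],c[1]);u=c[:2]/max(r,1e-9)*np.arctan2(r,c[2])
    else:u=c[:2]/c[2]
    return np.array([k['cx']+k['fx']*u[0],k['cy']+k['fy']*u[1]])
def down(yaw):
    """tool pointing down; its closing line (tool y) at angle yaw from world y"""
    q=(R.from_euler('z',yaw)*R.from_quat([1,0,0,0])).as_quat()
    return np.r_[q[3],q[:3]]
def shot(cam,name=None):
    k=vision.get_calibration(cam);im=vision.camera(cam)
    if name: cv2.imwrite(f'pics/{name}.png',im[:,:,::-1])
    return im,k
def st():
    s=sensors.state();return s
E
python3 - <<'E'
from h import *
T='top'
for n,px,z in [('well0',(202,190),.088),('pinfoot',(120,216),.003),('pin',(117,206),.041),('handle',(103,200),.142),('mat',(116,212),.003),('beaker',(255,148),0),('cabh?',(313,186),.1),('drv',(297,263),.013)]:
    print(n,at_z(T,px,z).round(3))
# cab handle by two-view
o1,d1=ray('top',(313,186));o2,d2=ray('scene',(204,183))
A=np.c_[d1,-d2];s=np.linalg.lstsq(A,o2-o1,rcond=None)[0];print('cab',(o1+d1*s[0]).round(3),(o2+d2*s[1]).round(3))
im,_=shot(T); cv2.imwrite('pics/t1.png',cv2.resize(im[150:270,90:350,::-1],None,fx=3,fy=3,interpolation=2))
for q in (0,1.57): print(robot.solve_ik([.66,.13,.3],down(q)))
E
```

```text
well0 [0.556 0.114 0.088]
pinfoot [0.492 0.37  0.003]
pin [0.517 0.37  0.041]
handle [0.517 0.378 0.142]
mat [0.505 0.383 0.003]
beaker [ 0.707 -0.039  0.   ]
cabh? [ 0.565 -0.204  0.1  ]
drv [ 0.351 -0.162  0.013]
cab [ 0.563 -0.202  0.11 ] [ 0.567 -0.213  0.112]
[-0.65463025  0.72862681  0.82904246  1.36942397 -0.53891905  1.27498586
 -1.36948699]
[-0.51525039  0.65340214  0.52117843  1.36483906 -0.32951329  1.20931396
  0.03203798]
```

View pics/t1.png

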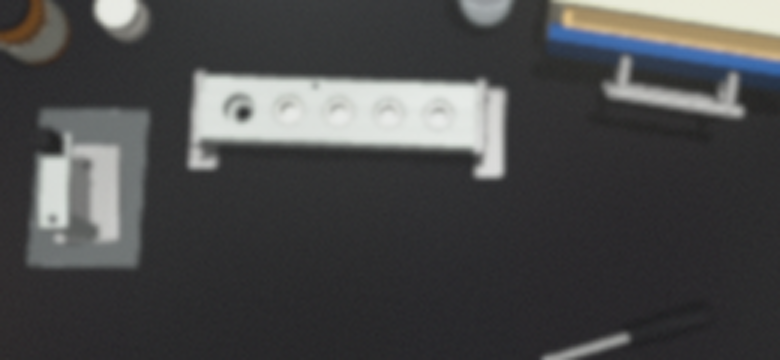

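The crop shows four white sleeves, at block y = +48, 0, −48 and −96. The +96 well is empty (dark hole). The end plates sit outside the 264 mm. The drawer is slightly open. Next I take closer wrist views of the block and tool.

```bash
python3 - <<'E'
from h import *
robot.goto([.50,.36,.33],down(0))
im,k=shot('wrist','w_tool');print('eef',st()['eef_pos'].round(4),st()['t'])
print('campos',ray('wrist',(k['cx'],k['cy']),k))
for n,z in [('pusher_handle',.142),('pusher_pin',.041),('pusher_foot',.003),('pusher',.003),('mat',0.003)]:
    print(n,[(np.round(d['position'],1).tolist(),round(d['p'],2),at_z('wrist',d['position'],z,k).round(4)) for d in tip_of(n,'wrist')[:3]])
robot.goto([.53,.10,.33],down(0))
im,k=shot('wrist','w_block')
for n,z in [('well_row',.088),('block',0),('sleeve1',.063)]:
    print(n,[(np.round(d['position'],1).tolist(),round(d['p'],2),at_z('wrist',d['position'],z,k).round(4)) for d in tip_of(n,'wrist')[:6]])
print(st()['t'])
np.save('kb.npy',k,allow_pickle=True)
E
```

```text
eef [0.4991 0.3612 0.3295] 3.275
campos (array([0.5830033 , 0.36107929, 0.4723955 ]), array([-3.20917939e-01, -4.57170432e-04, -9.47106893e-01]))
pusher_handle [([245.4, 140.6], 0.93, array([0.5317, 0.371 , 0.142 ]))]
pusher_pin [([246.8, 145.2], 0.65, array([0.5092, 0.372 , 0.041 ])), ([243.9, 133.1], 0.57, array([0.5272, 0.3762, 0.041 ]))]
pusher_foot [([245.9, 148.3], 0.83, array([0.4977, 0.3744, 0.003 ]))]
pusher [([246.3, 128.7], 0.86, array([0.5293, 0.3737, 0.003 ]))]
mat []
well_row [([244.8, 127.4], 0.7, array([0.5719, 0.1144, 0.088 ])), ([460.7, 142.3], 0.28, array([ 0.5664, -0.2178,  0.088 ]))]
block [([242.7, 124.1], 0.73, array([0.5677, 0.1206, 0.    ]))]
sleeve1 [([281.2, 131.8], 0.94, array([0.5634, 0.065 , 0.063 ])), ([212.1, 129.8], 0.56, array([0.5663, 0.1607, 0.063 ])), ([317.1, 130.3], 0.55, array([0.5668, 0.0144, 0.063 ])), ([248.9, 129.3], 0.54, array([0.5666, 0.1096, 0.063 ]))]
4.75
```

View pics/w_tool.png

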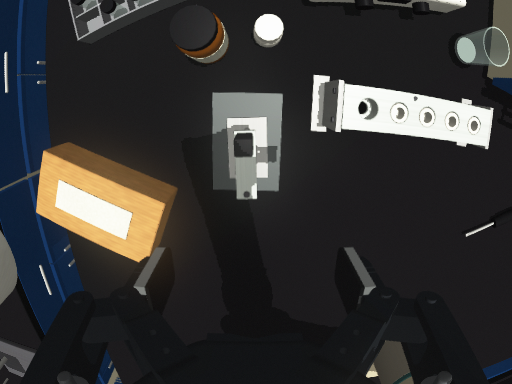

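View pics/w_block.png

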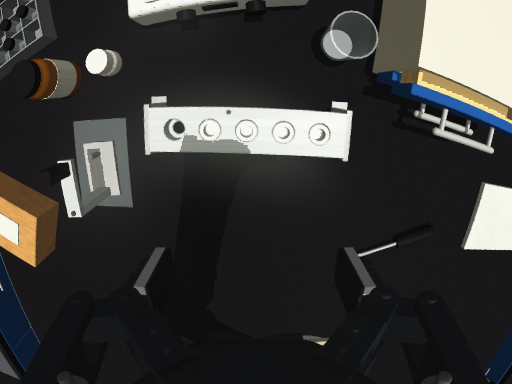

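The wrist views are clear. The four sleeves are at (209,130), (247,131), (283,132), (319,134) and the empty well is at (175,129). The tool stands on its mat with the black handle at about (244,145). I zoom in for corner readings.

```bash
python3 - <<'E'
import cv2,numpy as np
a=cv2.imread('pics/w_tool.png')[88:204,205:290];b=cv2.imread('pics/w_block.png')[90:170,140:360]
a=cv2.resize(a,None,fx=4.5,fy=4.5,interpolation=cv2.INTER_CUBIC)
cv2.imwrite('pics/z1.png',a)
b=cv2.resize(b,None,fx=3.6,fy=3.6,interpolation=cv2.INTER_CUBIC)
cv2.imwrite('pics/z2.png',b)
E
```

```text
(no output)
```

View pics/z1.png

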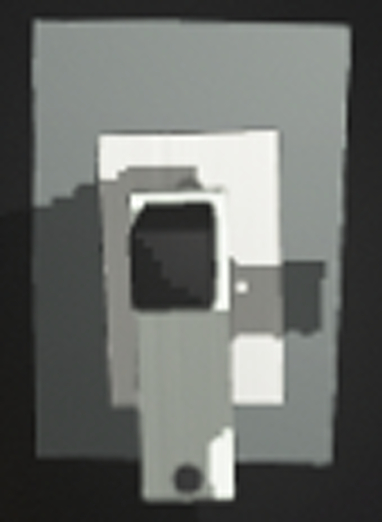

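View pics/z2.png

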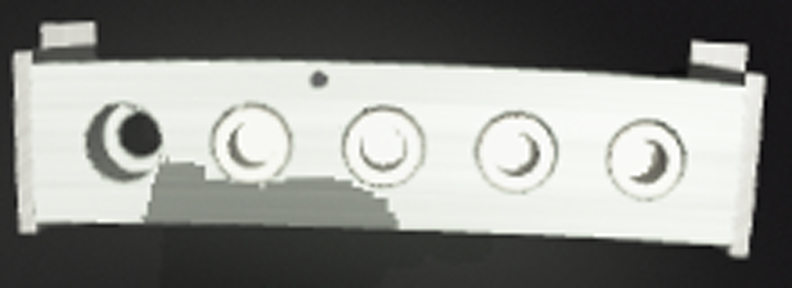

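```bash
python3 - <<'E'
from h import *
kb=np.load('kb.npy',allow_pickle=True).item()
V=np.array(kb['view']);print(V[2,:3])
kt=dict(kb);Vt=V.copy();Vt[:3,3]=-V[:3,:3]@np.array([.5830033,.36107929,.4723955]);kt['view']=Vt
fb=lambda u,v:(140+(u+.5)/3.6-.5,90+(v+.5)/3.6-.5)
ft=lambda u,v:(205+(u+.5)/4.5-.5,88+(v+.5)/4.5-.5)
W=np.array([at_z('wrist',fb(*p),.088,kb) for p in [(123,142),(251,144),(383,146),(517,152),(646,159)]])
print(W.round(4),np.linalg.norm(np.diff(W,axis=0),axis=1).round(4));
y=np.array([96,48,0,-48,-96])/1e3
A=np.polyfit(y,W[:,0],1),np.polyfit(y,W[:,1],1);print('block c',A[0][1],A[1][1],'yaw',-A[0][0],A[1][0])
for n,z,P in [('mat',.003,[(33,20),(350,28),(332,464),(36,458)]),('foot',.011,[(98,134),(278,130),(283,405),(112,405)]),('armend',.117,[(143,500),(232,500)]),('htop',.167,[(135,232),(215,232),(215,308),(135,308)])]:
    X=np.array([at_z('wrist',ft(*p),z,kt) for p in P]);print(n,X[:,:2].round(4).tolist(),'mean',X.mean(0).round(4))
E
```

```text
[-3.19949907e-01  3.23504773e-04 -9.47434405e-01]
[[0.5714 0.2087 0.088 ]
 [0.5694 0.1607 0.088 ]
 [0.5683 0.1128 0.088 ]
 [0.5665 0.0645 0.088 ]
 [0.5651 0.0168 0.088 ]] [0.0481 0.0479 0.0483 0.0477]
block c 0.5681412235942331 0.11272917739115663 yaw -0.032699612749179596 0.9999173203566222
mat [[0.5887, 0.4277], [0.5857, 0.3179], [0.4268, 0.3209], [0.4288, 0.4308]] mean [0.5075 0.3743 0.003 ]
foot [[0.5486, 0.4046], [0.5499, 0.3429], [0.4517, 0.3399], [0.4516, 0.4013]] mean [0.5005 0.3721 0.011 ]
armend [[0.4538, 0.3838], [0.4539, 0.3587]] mean [0.4539 0.3713 0.117 ]
htop [[0.5375, 0.3816], [0.5374, 0.3632], [0.5195, 0.3632], [0.5195, 0.3818]] mean [0.5285 0.3725 0.167 ]
```

```bash
cat >> h.py <<'E'
BC=np.array([.5681,.1127]);BY=-.0327
def blk(x,y):
    c,s=np.cos(BY),np.sin(BY);return BC+np.array([c*x-s*y,s*x+c*y])
def line(p,yaw=None,vel=.15,fix=True):
    """straight move, then one correction of the steady error"""
    p=np.asarray(p,float);q=None if yaw is None else down(yaw)
    robot.servo_line(p,vel=vel,rot=q)
    if fix:
        e=p-st()['eef_pos']
        if np.linalg.norm(e)>.0006: robot.servo_line(p+e,vel=.03)
    return st()
def rep(n=''):
    s=st();print(n,'t',round(s['t'],2),'p',s['eef_pos'].round(4),'F',np.round(s['wrist_force'],1),'gap',round(s['finger_gap'],3),'gf',np.round(s['gripper_force'],1));return s
E
python3 - <<'E'
from h import *
robot.goto([.5285,.3723,.23],down(.025))
im,k=shot('wrist')
d=tip_of('pusher_handle','wrist')[0];print(d['p'],at_z('wrist',d['position'],.142,k).round(4))
line([.5285,.3723,.126],vel=.1);rep()
robot.grip(0,80);s=rep('grip')
line([.5285,.3723,.146],vel=.05);rep('lift')
E
```

```text
0.56 [0.5317 0.3737 0.142 ]
 t 7.41 p [0.5281 0.3723 0.1257] F [-0.1  0.1  0. ] gap 0.999 gf 0.0
grip t 8.03 p [0.5282 0.3725 0.1254] F [ 1.3  1.  -0.9] gap 0.227 gf 78.5
lift t 8.59 p [0.5284 0.3723 0.1461] F [ 0.5  0.3 -4.3] gap 0.222 gf 78.1
```

```bash
python3 - <<'E'
from h import *
lo=.1224+.011
a=blk(-.13,.048)
line([.45,.372,.150],vel=.15,fix=False)
line([*a,.150],yaw=BY,vel=.15)
line([*a,lo],vel=.08);rep('pre')
line([*blk(0,.048),lo],vel=.06);rep('under')
im,k=shot('scene','s_under');cv2.imwrite('pics/s1.png',cv2.resize(im[170:290,230:390,::-1],None,fx=4,fy=4,interpolation=2))
im,k=shot('wrist','w_under')
E
```

```text
pre t 11.41 p [0.4393 0.1647 0.133 ] F [ 0.8  0.2 -4.3] gap 0.223 gf 78.2
under t 13.72 p [0.5694 0.1607 0.1334] F [-0.6 -0.5 -4.9] gap 0.224 gf 78.2
```

View pics/s1.png

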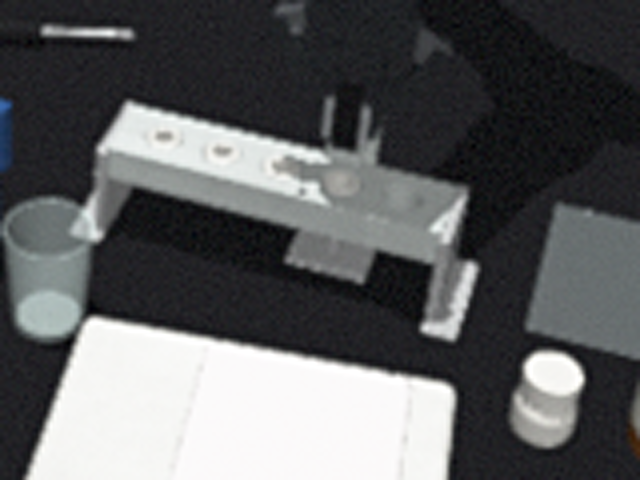

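The tool's foot is under the block below the +48 well, with the handle above that well. I push up in steps and watch the force.

```bash
cat >> h.py <<'E'
def push(y,off=.1224,top=.046):
    z=off+.011
    for f in (.022,.028,.034,.040,top):
        robot.servo_line([*blk(0,y),off+f],vel=.04)
        s=st();print(f,s['eef_pos'].round(4),np.round(s['wrist_force'],1),round(s['finger_gap'],3))
        if s['wrist_force'][2]<-28 or np.linalg.norm(s['wrist_force'][:2])>15: print('ABORT');return False
    line([*blk(0,y),z],vel=.08);return True
E
python3 - <<'E'
from h import *
print(push(.048));rep()
im,k=shot('scene');cv2.imwrite('pics/s2.png',cv2.resize(im[170:290,230:390,::-1],None,fx=4,fy=4,interpolation=2))
E
```

```text
0.022 [0.5699 0.1608 0.1448] [ 0.6 -0.7 -4.8] 0.225
0.028 [0.5699 0.1607 0.1507] [ 0.4  0.3 -4.9] 0.222
0.034 [0.57   0.1607 0.1568] [ 0.3  0.3 -5. ] 0.223
0.04 [0.5699 0.1607 0.1628] [-0.6  0.2 -4.1] 0.228
0.046 [0.5699 0.1607 0.1688] [-0.1 -0.5 -4.4] 0.223
True
 t 16.04 p [0.5697 0.1604 0.133 ] F [ 0.1 -0.5 -4.6] gap 0.221 gf 78.6
```

View pics/s2.png

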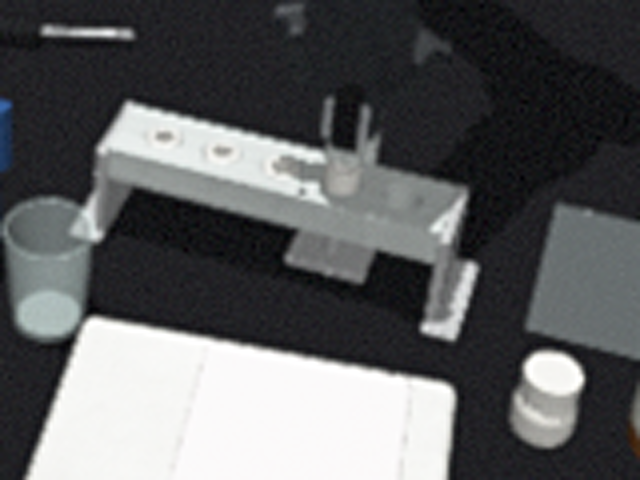

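The sleeve at +48 now stands proud. The other three follow.

```bash
python3 - <<'E'
from h import *
for y in (0,-.048,-.096):
    line([*blk(0,y),.1334],vel=.08);rep(y)
    if not push(y): break
rep()
im,k=shot('scene');cv2.imwrite('pics/s3.png',cv2.resize(im[170:290,230:390,::-1],None,fx=4,fy=4,interpolation=2))
E
```

```text
0 t 16.84 p [0.5681 0.1131 0.1334] F [ 0.1 -0.  -4.6] gap 0.224 gf 78.6
0.022 [0.5683 0.113  0.1448] [-0.2 -0.1 -4.3] 0.223
0.028 [0.5683 0.1127 0.1507] [-0.6  0.6 -5. ] 0.224
0.034 [0.5684 0.1126 0.1568] [ 0.   0.6 -5.9] 0.225
0.04 [0.5683 0.1127 0.1628] [ 0.2 -0.2 -5.4] 0.227
0.046 [0.5683 0.1127 0.1688] [-0.5 -0.1 -4.5] 0.224
-0.048 t 19.81 p [0.5665 0.0652 0.1333] F [ 0.5  0.1 -5.1] gap 0.227 gf 78.6
0.022 [0.5668 0.065  0.1448] [-0.2  0.6 -4.4] 0.224
0.028 [0.5668 0.0647 0.1507] [-0.3  0.7 -4.5] 0.22
0.034 [0.5668 0.0646 0.1568] [ 0.1 -0.  -4.2] 0.222
0.04 [0.5667 0.0647 0.1628] [ 0.2  0.1 -4.9] 0.226
0.046 [0.5668 0.0647 0.1688] [ 0.3  0.  -4.1] 0.224
-0.096 t 22.77 p [0.5649 0.0172 0.1333] F [ 0.2 -0.4 -5. ] gap 0.224 gf 78.7
0.022 [0.5652 0.0171 0.1448] [-0.3  0.2 -4.5] 0.219
0.028 [0.5652 0.0167 0.1507] [ 0.2  0.4 -4.3] 0.225
0.034 [0.5652 0.0166 0.1568] [-0.3 -0.3 -4.9] 0.221
0.04 [0.5652 0.0167 0.1628] [ 0.4  0.3 -5.3] 0.221
0.046 [0.5651 0.0167 0.1687] [-0.   0.1 -5.1] 0.228
 t 24.99 p [0.5649 0.0165 0.133 ] F [ 0.5  0.2 -4. ] gap 0.226 gf 78.7
```

View pics/s3.png

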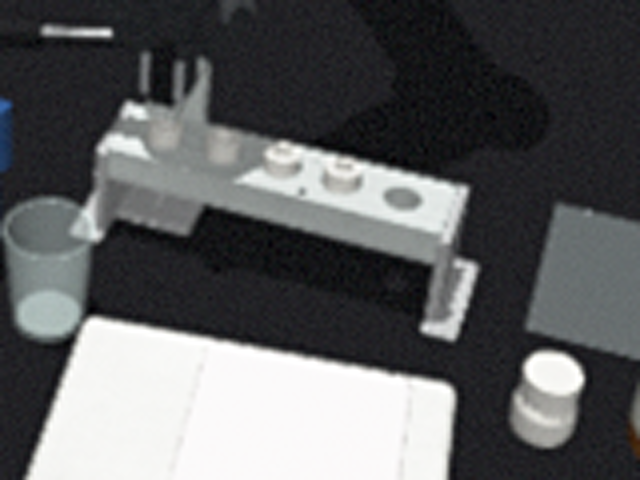

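All four sleeves are proud. The tool goes back to the mat, then I open the drawer.

```bash
python3 - <<'E'
from h import *
line([*blk(-.13,-.096),.1334],vel=.1)
line([.42,.10,.155],vel=.2,fix=False)
line([.44,.3743,.155],yaw=0,vel=.2,fix=False)
line([.536,.3743,.150],vel=.12)
line([.536,.3743,.1258],vel=.05);rep('down')
robot.grip(1.0);rep('rel')
line([.536,.3743,.235],vel=.12,fix=False)
# drawer view
robot.goto([.50,-.17,.30],down(0))
im,k=shot('wrist','w_draw')
np.save('kd.npy',k,allow_pickle=True)
for n,z in [('cabinet_drawer0_handle',.11),('cabinet_drawer0_handle',.10)]:
    print(n,[(np.round(d['position'],1).tolist(),round(d['p'],2),at_z('wrist',d['position'],z,k).round(4)) for d in tip_of(n,'wrist')[:3]])
rep()
E
```

```text
down t 30.93 p [0.5367 0.3744 0.126 ] F [-0.1  1.1 -5.3] gap 0.223 gf 78.7
rel t 31.58 p [0.5365 0.3744 0.1263] F [ 0.1  0.  -0.9] gap 0.999 gf 0.0
cabinet_drawer0_handle [([285.2, 107.7], 0.9, array([ 0.5707, -0.203 ,  0.11  ]))]
cabinet_drawer0_handle [([285.2, 107.7], 0.9, array([ 0.5703, -0.204 ,  0.1   ]))]
 t 34.77 p [ 0.5005 -0.1691  0.2997] F [ 0.6  0.5 -0.2] gap 1.002 gf 0.0
```

View pics/w_draw.png

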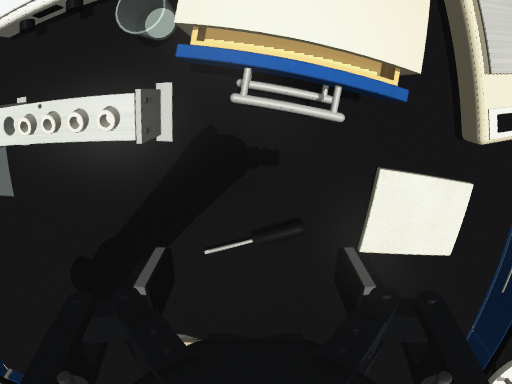

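The wrist view shows the upper handle bar from (232,98) to (345,118), with the lower drawer's bar behind and below it. The blue front runs from (177,50) to (408,98) and the drawer is open by a gap. The bar's known length gives its height.

```bash
python3 - <<'E'
from h import *
k=np.load('kd.npy',allow_pickle=True).item()
im=cv2.imread('pics/w_draw.png');cv2.imwrite('pics/z3.png',cv2.resize(im[30:130,165:420],None,fx=3.1,fy=3.1,interpolation=2))
for z in (.09,.10,.11,.12,.13):
    a,b=[at_z('wrist',p,z,k) for p in [(232.5,98),(344,117.5)]]
    c,d=[at_z('wrist',p,z+.026,k) for p in [(177,46),(408.5,92)]]
    print(z,np.linalg.norm(a-b).round(4),((a+b)/2).round(4),'yaw',np.arctan2(-(b-a)[0]*-1,-(b-a)[1]).round(3),'face',np.linalg.norm(c-d).round(4),((c+d)/2).round(4))
E
```

```text
0.09 0.1358 [ 0.5709 -0.2104  0.09  ] yaw -0.149 face 0.27 [ 0.6206 -0.2173  0.116 ]
0.1 0.1319 [ 0.5713 -0.2092  0.1   ] yaw -0.149 face 0.2617 [ 0.6195 -0.2158  0.126 ]
0.11 0.1281 [ 0.5717 -0.208   0.11  ] yaw -0.149 face 0.2535 [ 0.6184 -0.2143  0.136 ]
0.12 0.1242 [ 0.5721 -0.2068  0.12  ] yaw -0.149 face 0.2452 [ 0.6173 -0.2128  0.146 ]
0.13 0.1204 [ 0.5724 -0.2057  0.13  ] yaw -0.149 face 0.2369 [ 0.6162 -0.2114  0.156 ]
```

View pics/z3.png

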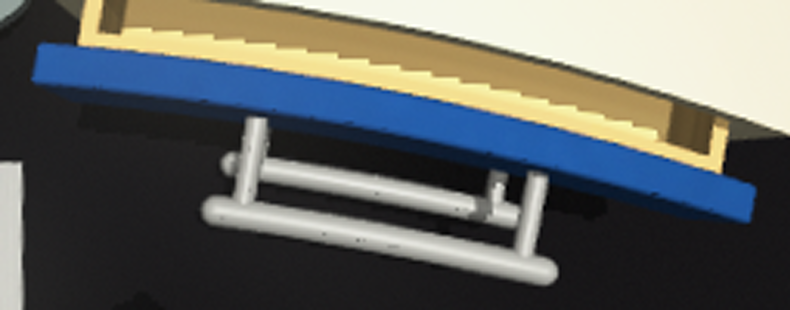

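```bash
cat >> h.py <<'E'
CY=-.149;cx=np.array([np.cos(CY),np.sin(CY),0]);cy=np.array([-np.sin(CY),np.cos(CY),0])
GY=CY+np.pi/2
E
python3 - <<'E'
from h import *
H=np.array([.5715,-.2085,.0875])
robot.grip(.36)
robot.goto(H+[0,0,.11],down(GY));rep()
robot.servo_line(H+[0,0,.04],vel=.1)
line(H,vel=.06);rep('at bar')
robot.grip(0,40);s=rep('grip')
for d in (.04,.08,.11,.13,.145):
    robot.servo_line(H-cx*d,vel=.08);s=rep(d)
    if np.linalg.norm(s['wrist_force'])>12: break
E
```

```text
t 36.49 p [ 0.5714 -0.2086  0.1977] F [-0.3  0.5 -0.4] gap 0.357 gf 0.0
at bar t 38.73 p [ 0.5792 -0.21    0.0937] F [ 2.1  8.4 69.2] gap 0.362 gf 28.8
grip t 39.04 p [ 0.5727 -0.2105  0.0898] F [ 0.5  3.7 53.7] gap 0.114 gf 40.4
0.04 t 39.58 p [ 0.5353 -0.2043  0.0902] F [-0.5  1.3 20.3] gap 0.113 gf 45.5
```

The descent met something (69 N) but the bar seems gripped. I relieve the force and look.

```bash
python3 - <<'E'
from h import *
p=st()['eef_pos']
robot.servo_line(p+[0,0,.001],vel=.02);s=rep()
robot.servo_line(p+[0,0,.003],vel=.02);s=rep()
a,_=shot('wrist');b,k=shot('scene')
a=cv2.resize(a[:,:,::-1],(400,300));b=cv2.resize(b[140:290,130:330,::-1],(400,300),interpolation=2)
cv2.imwrite('pics/c1.png',np.hstack([a,b]))
E
```

```text
t 39.99 p [ 0.5355 -0.2043  0.0905] F [ 0.3 -0.7 -4. ] gap 0.108 gf 46.9
 t 40.24 p [ 0.533  -0.2039  0.091 ] F [ -0.   -2.1 -24. ] gap 0.107 gf 45.2
```

View pics/c1.png

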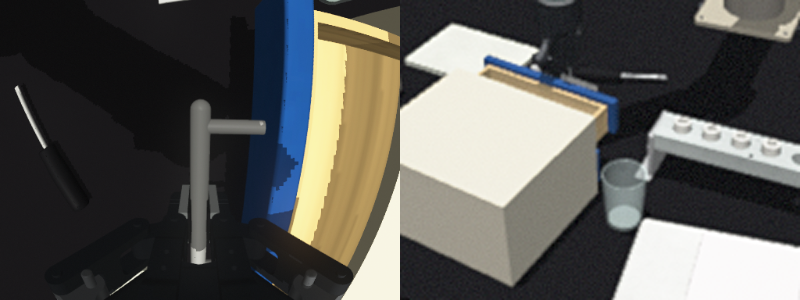

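The bar is held firmly between the fingers and the drawer is coming open. I continue at this height.

```bash
python3 - <<'E'
from h import *
H=np.array([.5715,-.2085,.0906])
for d in (.06,.08,.10,.115,.13,.14,.15):
    robot.servo_line(H-cx*d,vel=.06);s=rep(d)
    if np.linalg.norm(s['wrist_force'][:2])>14: break
robot.grip(.36);s=rep('open')
p=s['eef_pos'];robot.servo_line(p+[0,0,.10],vel=.1)
robot.goto([.45,-.12,.36],down(0))
im,k=shot('wrist','w_d2');np.save('kd2.npy',k,allow_pickle=True);rep()
for n,z in [('cabinet_drawer0_handle',.108),('drawer_floor',.081)]:
    print(n,[(np.round(d['position'],1).tolist(),round(d['p'],2),at_z('wrist',d['position'],z,k).round(4)) for d in tip_of(n,'wrist')[:3]])
E
```

```text
0.06 t 40.88 p [ 0.5115 -0.2003  0.0908] F [ -2.6  -3.8 -14.1] gap 0.106 gf 46.7
0.08 t 41.37 p [ 0.4922 -0.1972  0.0908] F [ -1.   -6.1 -13.6] gap 0.115 gf 46.5
0.1 t 41.85 p [ 0.4726 -0.1939  0.0908] F [ -1.4  -5.2 -13.2] gap 0.105 gf 46.9
0.115 t 42.25 p [ 0.4579 -0.1915  0.0908] F [ -2.   -4.2 -11.6] gap 0.11 gf 47.0
0.13 t 42.65 p [ 0.4429 -0.189   0.0908] F [ -1.7  -3.  -10.5] gap 0.111 gf 47.0
0.14 t 42.97 p [ 0.4328 -0.1874  0.0907] F [-0.9 -1.8 -9.3] gap 0.111 gf 47.1
0.15 t 43.28 p [ 0.426  -0.1864  0.0908] F [  6.7  -2.4 -16.2] gap 0.109 gf 46.8
open t 43.62 p [ 0.4226 -0.1854  0.0911] F [-1.   1.3  1.9] gap 0.363 gf 0.0
 t 46.19 p [ 0.4496 -0.1201  0.3594] F [ 0.  -0.5 -0.5] gap 0.362 gf 0.0
cabinet_drawer0_handle [([297.4, 171.6], 0.95, array([ 0.4297, -0.1798,  0.108 ]))]
drawer_floor [([317.3, 61.6], 0.71, array([ 0.5837, -0.2083,  0.081 ])), ([159.8, 77.6], 0.25, array([0.5633, 0.0151, 0.081 ]))]
```

View pics/w_d2.png

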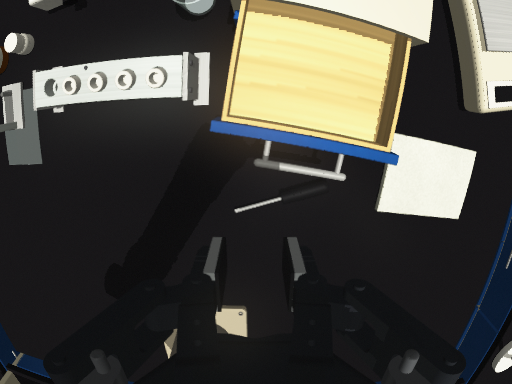

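The drawer is fully open: handle at about (298,170), floor clear, all four sleeves still proud on the block. I take the first sleeve.

```bash
cat >> h.py <<'E'
HO=np.array([.4265,-.186,.108])
def floor(x,y,z): return HO+cx*(.153+x)+cy*y+[0,0,-.027+z]
def fetch(wy,dy,dx=-.02):
    p=np.r_[blk(0,wy),.0905]
    robot.grip(.48,35)
    robot.goto(p+[0,0,.08],down(BY+np.pi/2))
    line(p+[0,0,.02],vel=.12)
    line(p,vel=.05,fix=False);s=rep('low')
    if s['wrist_force'][2]>15: print('CONTACT');return False
    robot.grip(0,35);rep('grip')
    robot.servo_line(p+[0,0,.04],vel=.06);rep('up')
    robot.servo_line(p+[0,0,.11],vel=.15);s=rep('lifted')
    if s['finger_gap']<.25: print('EMPTY');return False
    q=floor(dx,dy,.019)
    robot.goto(q+[0,0,.09],down(GY))
    s=rep('over')
    if s['finger_gap']<.25: print('LOST');return False
    line(q,vel=.1);rep('in')
    robot.grip(.5);robot.servo_line(q+[0,0,.10],vel=.15);rep('out')
    return True
E
python3 - <<'E'
from h import *
print(fetch(-.096,-.075))
robot.goto([.45,-.12,.36],down(0))
im,k=shot('wrist','w_d3');cv2.imwrite('pics/c2.png',cv2.resize(im[0:200,0:440,::-1],None,fx=1.8,fy=1.8,interpolation=2))
E
```

```text
low t 49.11 p [0.5647 0.0166 0.0901] F [0.7 0.6 0.8] gap 0.479 gf 0.0
grip t 49.39 p [0.5621 0.0169 0.0904] F [-5.1  0.5  3.6] gap 0.31 gf 33.7
up t 50.21 p [0.565  0.0169 0.1305] F [ 0.7 -0.  -0.5] gap 0.311 gf 34.4
lifted t 50.83 p [0.5644 0.0169 0.1998] F [ 0.4  0.4 -0.3] gap 0.306 gf 34.4
over t 51.97 p [ 0.5477 -0.2775  0.1895] F [ 0.5 -0.  -0.6] gap 0.307 gf 34.4
in t 53.27 p [ 0.548  -0.2799  0.1009] F [1.6 2.2 9. ] gap 0.308 gf 35.2
out t 54.4 p [ 0.5463 -0.2794  0.1992] F [-0.4  0.1  0.1] gap 0.5 gf 0.0
True
```

View pics/c2.png

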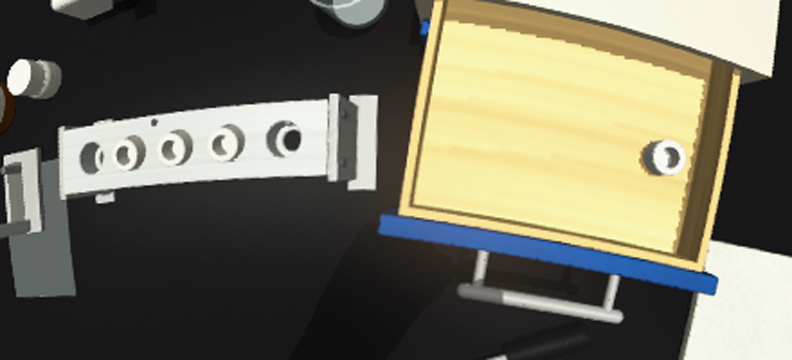

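The first sleeve stands in the drawer at (663,157) in the crop. Now the other three.

```bash
sed -i 's/floor(dx,dy,.019)/floor(dx,dy,.021)/' h.py; python3 - <<'E'
from h import *
for w,d in ((-.048,-.025),(0,.025),(.048,.075)):
    if not fetch(w,d): break
robot.goto([.45,-.02,.36],down(0))
im,k=shot('wrist','w_d4');np.save('kd4.npy',k,allow_pickle=True);cv2.imwrite('pics/c3.png',cv2.resize(im[0:230,0:440,::-1],None,fx=1.8,fy=1.8,interpolation=2))
E
```

```text
low t 58.62 p [0.5663 0.0646 0.0901] F [ 0.6 -0.2  0.7] gap 0.482 gf 0.0
grip t 58.9 p [0.5637 0.0648 0.0904] F [-4.3 -0.4  3.7] gap 0.31 gf 33.7
up t 59.72 p [0.5666 0.0648 0.1305] F [-0.8 -0.7 -0.6] gap 0.31 gf 34.4
lifted t 60.33 p [0.5659 0.0649 0.1998] F [0.6 0.5 0.1] gap 0.308 gf 34.4
over t 61.47 p [ 0.5549 -0.2282  0.1915] F [-0.9 -0.  -0.3] gap 0.309 gf 34.4
in t 62.52 p [ 0.5547 -0.2307  0.1024] F [ 0.5 -0.5  0.7] gap 0.312 gf 34.4
out t 63.64 p [ 0.5538 -0.23    0.2012] F [ 0.  -0.2  0.2] gap 0.497 gf 0.0
low t 66.6 p [0.5679 0.1125 0.0901] F [ 0.2 -0.6 -0.4] gap 0.483 gf 0.0
grip t 66.88 p [0.5653 0.1128 0.0904] F [-5.1 -0.3  2.9] gap 0.308 gf 33.8
up t 67.7 p [0.5682 0.1128 0.1305] F [ 0.   0.4 -0.2] gap 0.31 gf 34.4
lifted t 68.32 p [0.5675 0.1128 0.1998] F [-0.5  0.7 -0.3] gap 0.311 gf 34.4
over t 69.45 p [ 0.5623 -0.1787  0.1915] F [ 0.6 -0.3 -0.7] gap 0.304 gf 34.4
in t 70.5 p [ 0.5621 -0.1812  0.1023] F [-0.4 -0.5 -0.1] gap 0.306 gf 34.4
out t 71.62 p [ 0.5612 -0.1806  0.2013] F [ 0.8 -0.2 -0.8] gap 0.5 gf 0.0
low t 74.58 p [0.5695 0.1605 0.0901] F [ 0.8  0.6 -0.4] gap 0.476 gf 0.0
grip t 74.86 p [0.5669 0.1608 0.0904] F [-5.3  0.2  3.2] gap 0.311 gf 33.8
up t 75.67 p [0.5697 0.1607 0.1305] F [ 0.2 -0.5 -0.3] gap 0.309 gf 34.4
lifted t 76.29 p [0.5691 0.1607 0.1998] F [ 0.5 -0.6 -0.9] gap 0.307 gf 34.4
over t 77.42 p [ 0.5696 -0.1293  0.1915] F [ 0.8  0.8 -0.3] gap 0.302 gf 34.4
in t 78.47 p [ 0.5695 -0.1317  0.1024] F [-0.7  0.   0.2] gap 0.307 gf 34.4
out t 79.59 p [ 0.5686 -0.1312  0.2013] F [-0.4 -0.1 -0.6] gap 0.499 gf 0.0
```

View pics/c3.png

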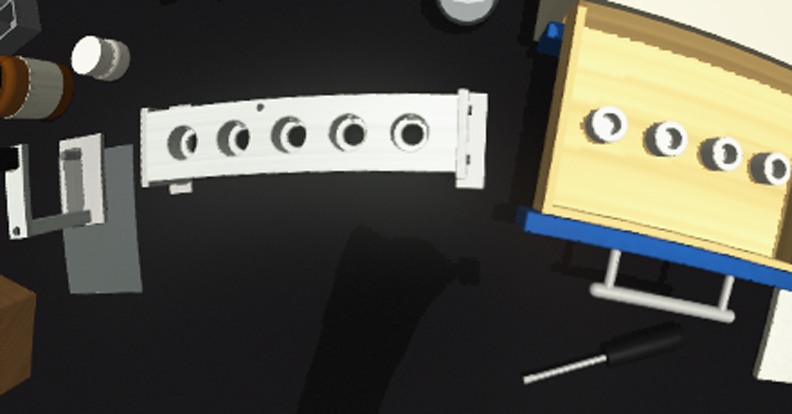

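All four sleeves stand upright in the drawer. The tool has been knocked aside, to the upper left of its mat, so I shut the drawer first and then put the tool back.

```bash
python3 - <<'E'
from h import *
robot.grip(0,30)
B=HO+[0,0,-.018]
robot.goto(B-cx*.06+[0,0,.09],down(CY))
line(B-cx*.06,vel=.1);rep()
robot.servo_line(B+cx*.10,vel=.08);rep()
for d in np.arange(.125,.17,.005):
    robot.servo_line(B+cx*d,vel=.05);s=rep(round(d,3))
    if np.dot(s['wrist_force'],cx)<-10: break
robot.dwell(.2)
p=st()['eef_pos'];robot.servo_line(p-cx*.05,vel=.1);robot.servo_line(p-cx*.05+[0,0,.15],vel=.15)
robot.goto([.50,-.17,.30],down(0));im,k=shot('wrist');a=cv2.resize(im[0:150,100:500,::-1],None,fx=1.5,fy=1.5)
cv2.imwrite('pics/c4a.png',a)
robot.grip(1.0)
robot.goto([.50,.36,.33],down(0))
im,k=shot('wrist','w_tool2');np.save('kt2.npy',k,allow_pickle=True)
b=cv2.resize(im[70:220,170:320,::-1],(600,600),interpolation=2)[:370]
cv2.imwrite('pics/c4.png',np.vstack([a,b]))
for n,z in [('pusher_handle',.142),('pusher_foot',.003),('pusher',.003)]:
    print(n,[(np.round(d['position'],1).tolist(),round(d['p'],2),at_z('wrist',d['position'],z,k).round(4)) for d in tip_of(n,'wrist')[:3]])
E
```

```text
t 83.56 p [ 0.3675 -0.1772  0.0903] F [-0.4 -0.7 -0.1] gap -0.002 gf 0.0
 t 85.71 p [ 0.5253 -0.2006  0.0901] F [-1.1  0.   0.1] gap -0.002 gf 0.2
0.125 t 86.36 p [ 0.5504 -0.2045  0.0899] F [-0.1  0.1 -0.3] gap 0.001 gf 0.0
0.13 t 86.61 p [ 0.5555 -0.2053  0.0901] F [-0.1 -0.4 -1.1] gap -0.001 gf 0.0
0.135 t 86.86 p [ 0.5605 -0.2061  0.09  ] F [ 0.8  0.6 -0.4] gap -0.001 gf 0.0
0.14 t 87.11 p [ 0.5655 -0.2069  0.09  ] F [ 0.6 -0.8  0.8] gap 0.002 gf 0.0
0.145 t 87.36 p [ 0.5704 -0.2076  0.09  ] F [-0.5 -0.6  0. ] gap 0.002 gf 0.0
0.15 t 87.61 p [ 0.5736 -0.2082  0.0898] F [-5.2  0.4  1.9] gap -0.0 gf 2.3
0.155 t 87.86 p [ 0.5737 -0.2081  0.0894] F [-14.6   3.    9.8] gap -0.001 gf 7.7
pusher_handle [([227.7, 92.1], 0.69, array([0.5884, 0.3868, 0.142 ]))]
pusher_foot [([232.9, 115.5], 0.89, array([0.5528, 0.3913, 0.003 ])), ([487.1, 220.6], 0.58, array([ 0.3577, -0.1597,  0.003 ]))]
pusher [([233.0, 94.6], 0.59, array([0.586 , 0.3907, 0.003 ]))]
```

View pics/c4.png

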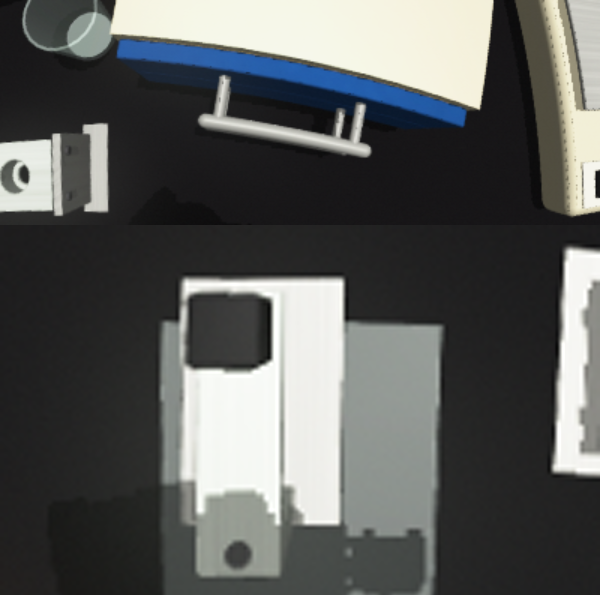

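The drawer front sits flush with the unit. The tool is upright, displaced about 5 cm to the front-left of its mat, with the foot corners at (182,278) and (344,278) in the crop. I measure it and regrasp.

```bash
python3 - <<'E'
from h import *
k=np.load('kt2.npy',allow_pickle=True).item()
f=lambda u,v:(170+(u+.5)/4-.5,70+(v-225+.5)/4-.5)
for n,z,P in [('foot',.011,[(182,278),(344,278),(341,524)]),('armend',.117,[(197,577),(281,577)]),('htop',.167,[(188,300),(269,300),(269,369),(188,366)]),('matTop',.003,[(162,322),(443,326)])]:
    X=np.array([at_z('wrist',f(*p),z,k) for p in P]);print(n,X[:,:2].round(4).tolist(),'mean',X.mean(0).round(4))
im,_=shot('top')
for n,z in [('amber_bottle',0),('small_jar',0)]:
    print(n,[(round(d['p'],2),at_z('top',d['position'],z).round(3)) for d in tip_of(n,'top')[:2]])
E
```

```text
foot [[0.6049, 0.4175], [0.6038, 0.3555], [0.5075, 0.3569]] mean [0.5721 0.3766 0.011 ]
armend [[0.509, 0.4013], [0.5088, 0.3755]] mean [0.5089 0.3884 0.117 ]
htop [[0.5923, 0.3959], [0.5918, 0.3753], [0.574, 0.3754], [0.5752, 0.3962]] mean [0.5833 0.3857 0.167 ]
matTop [[0.588, 0.4267], [0.5855, 0.317]] mean [0.5868 0.3718 0.003 ]
amber_bottle [(0.6, array([0.662, 0.425, 0.   ]))]
small_jar [(0.55, array([0.677, 0.344, 0.   ])), (0.36, array([ 0.378, -0.461,  0.   ]))]
```

```bash
python3 - <<'E'
from h import *
p=np.array([.5838,.386,.126])
robot.goto(p+[0,0,.104],down(-.02))
line(p,vel=.1);rep()
robot.grip(0,80);z=rep('grip')['eef_pos'][2]
line([.5838,.386,z+.012],vel=.05);rep('lift')
line([.536,.3743,z+.012],yaw=0,vel=.08)
line([.536,.3743,z+.0005],vel=.04);rep('down')
robot.grip(1.0);rep('rel')
robot.servo_line([.536,.3743,.235],vel=.12)
robot.goto([.50,.36,.33],down(0))
im,k=shot('wrist','w_tool3')
b=cv2.resize(im[70:220,170:320,::-1],(600,600),interpolation=2);cv2.imwrite('pics/c5.png',b)
for n,z in [('pusher_foot',.003),('pusher',.003)]:
    print(n,[(round(d['p'],2),at_z('wrist',d['position'],z,k).round(4)) for d in tip_of(n,'wrist')[:1]])
E
```

```text
t 95.44 p [0.5833 0.386  0.1256] F [ 0.2 -0.1 -0.3] gap 1.0 gf 0.0
grip t 96.06 p [0.5835 0.3863 0.1252] F [ 0.7  1.6 -0.6] gap 0.224 gf 78.5
lift t 96.45 p [0.5838 0.3858 0.1374] F [-0.5  0.3 -4.9] gap 0.225 gf 78.2
down t 97.9 p [0.5357 0.3741 0.1253] F [-0.9  0.6 -4.8] gap 0.225 gf 78.2
rel t 98.56 p [0.536  0.3743 0.1258] F [-0.5 -0.3  1. ] gap 1.003 gf 0.0
pusher_foot [(0.91, array([0.5128, 0.3736, 0.003 ]))]
pusher [(0.94, array([0.539 , 0.3786, 0.003 ]))]
```

View pics/c5.png

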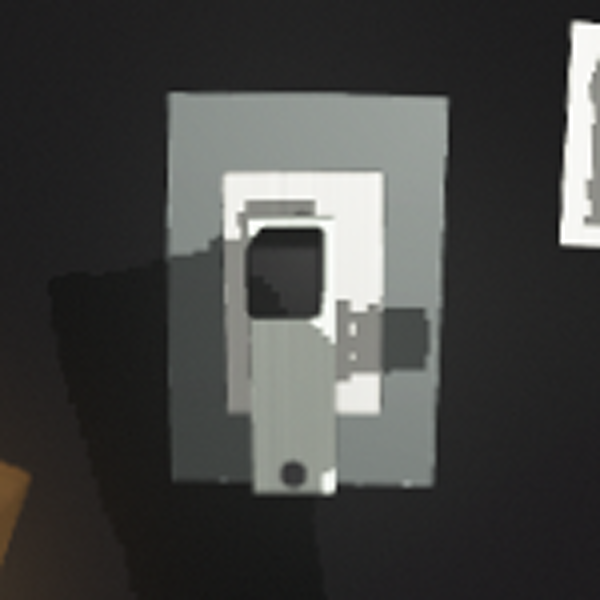

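The tool stands upright in the middle of its mat (foot rows 172–412 within mat rows 95–485), and the drawer is shut. I hand in.

```bash
python3 -c "
from h import *
print(robot.hand_in())"
```

```text
the job is handed in; nothing more can be done
None
```

I handed the job in, with no verdict shown: all four sleeves are in the top drawer, the drawer is pushed shut to its stop, and the push-out tool is back upright in the middle of its mat after being knocked aside once.

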